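# Unlock the walnut dish and hold its lip over the jar

### The job

Slide the dish's lock back to its end stop, then lift the white dish by its bridge handle and bring it to the open jar, turning it a quarter turn so that its lip points squarely away from its holder and hangs just above the middle of the jar's open mouth, without touching the jar. Keep the dish level all the way so that the walnut stays in its middle, leave the jars, scoop and measuring cup where they are, and finish while holding the dish there, still and level.

Things in the scene. Friction and masses are not known exactly. Their poses are not given: they have to be found in the camera images.
- holder: fixed wooden board 290 x 150 x 20 mm (its x from -200 to +90 mm) with a round seat ring (6 mm high, inner radius 38 mm) for the dish and two brass rails for the lock on its -x part. Origin: under the seat's centre, on the work surface; z up; -x roughly to the robot. The open jar stands about 220 mm off, to its +y or its -y side; the lidded jar on the other.
- lock (a joint): travel of the sliding lock along the holder's -x (away from the dish), 0 to 0.040 m; 0.040 = end stop, fully back. It starts near 0, its flat brass tongue (26 mm wide, 6 mm thick) overlapping the dish's rim 2 to 4 mm above it, so the dish cannot be lifted; the tongue clears the rim from about 0.016. It takes about 2 N to slide and stays where it is left.
- lock_grip (a point): grip point of the lock: 14 mm below the top of its upright wooden fin, which is 14 mm thick (holder y), 26 mm long (holder x), and stands 34 mm clear above the tongue and block; fin top 86 mm above the work surface. Site axes are parallel to the holder's. With the lock at 0 it lies 129 mm from the seat's centre.
- dish: white ceramic dished plate, about 280 g, 144 mm across, rim 22 mm high, standing in the holder 20 mm above the work surface, axes parallel to the holder's. Origin: centre of its underside (foot radius 34 mm); x towards its lip. Inside: flat middle of radius 12 mm, 7 mm up, then rising at 9 and 17 degrees to the rim. Two brass posts at y = +-70 mm carry a wooden bar along y: the bridge handle.
- dish_grip (a point): centre of the bridge handle's bar, 98 mm above the dish's underside over its centre. The bar is 14 mm thick (dish x), 18 mm high and 156 mm long (dish y).
- lip (a point): outer end of the dish's pouring lip, 95 mm from the dish's centre along its x, 25 mm above its underside; the lip is a trough 34 mm wide.
- walnut_center (a point): centre of the loose round walnut (ball, 32 mm diameter, 16 g) lying in the middle of the dish; its top is 39 mm above the dish's underside.
- jar: open glass jar without lid, 100 mm diameter, 100 mm high, some walnuts on its floor, 600 g, loose. Origin: centre of its underside.
- jar_mouth (a point): centre of the open jar's mouth, level with its rim, 100 mm above the work surface; the mouth is 92 mm wide inside.
- lidded_jar: glass jar of the same diameter with a dark wooden lid and a knob, 162 mm high in all, 700 g, loose: leave alone. Origin: centre of its underside.
- scoop: wooden spoon, 170 mm long, lying on the table to the left, nearer the robot than the holder: leave alone. Origin: on its axis, near the middle.
- measuring_cup: brass measuring cup, 64 mm across, 34 mm high, with a flat handle, on the table to the right, nearer the robot: leave alone. Origin: under the bowl's centre.
Things that resemble listed ones, but are neither listed nor needed, are in the scene too. Of the things that look like the dish, the largest one is meant.

How it is judged (in metres and radians):
On the way, in this order (a step that is already met when the one before it is completed fails the run):
1. the lock is slid back to its end stop, the dish still in its holder (value of joint lock above 0.036 m and height (world z) of dish below 0.03 m), for 0.2 s.
2. the dish is lifted clear of its holder, held level by the fingers (height (world z) of dish above 0.05 m and contact force between dish and holder below 0.2 N and contact force between the fingers and dish above 1 N and angle between dish's own z axis and vertical below 0.15 rad), for 0.2 s.
At the end, for the whole second after the job is handed in: Lock at its end stop (6 mm); dish held by the fingers alone, still, level (0.12 rad), a quarter turn (0.22 rad) from its place with the lip away from the holder, lip end within 35 mm of the middle of the open jar's mouth and 6 to 100 mm above its rim; walnut within 22 mm of the dish's centre (value of joint lock above 0.034 m and contact force between the fingers and dish above 1 N and contact force between dish and holder below 0.2 N and contact force between dish and jar below 0.2 N and contact force between dish and lidded_jar below 0.2 N and angle between dish's own z axis and vertical below 0.12 rad and angle between the x axis of dish and the y axis of holder, either way round below 0.22 rad and horizontal distance between dish and holder below 0.2 m and horizontal distance between lip and jar_mouth below 0.035 m and z of lip in the frame of jar_mouth between 0.006 and 0.1 m and horizontal distance between walnut_center and dish below 0.022 m and z of walnut_center in the frame of dish below 0.035 m and linear speed of dish below 0.02 m/s and angular speed of dish below 0.1 rad/s); the arm keeps its last pose, push and grip.
It fails at once if the walnut rolls more than 40 mm from the middle of the dish (distance between walnut_center and dish above 0.05 m).
It fails at once if the dish is tipped by more than 0.3 rad (angle between dish's own z axis and vertical above 0.3 rad).
It fails at once if the open jar is touched with the dish or shifted by more than 20 mm (distance of jar from where it was at the start of the episode above 0.02 m or contact force between dish and jar above 1 N).
It fails at once if the lidded jar, scoop or measuring cup is shifted by more than 20 mm (distance of any of lidded_jar, scoop, measuring_cup from where it was at the start of the episode above 0.02 m).
It also fails if it takes over 58 s, if anything falls off the work surface, if the arm or the gripper's body presses on something with over 40 N, if the wrist force passes 120 N, or if a joint passes its speed limit or range.

### The arm

A 6-joint arm with a two-finger parallel gripper is mounted at the origin on the work surface. World frame = base frame: x ahead of the robot, y to its left, z up, the work surface at z = 0. Lengths are in mm, angles in rad, forces in N, time in s.
With the tool pointing down it reaches from about 275 to 825 mm from the base axis. Payload 4.9 kg.
Tool frame: the origin (TCP) lies at the very end of the fingers, on their centre line; the grasp point (between the pads) lies 19 mm behind it; z points along the fingers, y is the line along which they close (so a half turn about z gives the same grasp; the last joint's range is limited). The gripper opens to 85 mm and grips with 20 to 120 N. Pads are 22 mm wide; open, the fingers measure 114 mm over their backs; the gripper's body (76 mm by 85 mm) begins 54 mm behind the grasp point. The pads swing forward as they close: fully open they stand 13 mm farther back than shut.
Start: joints at [-1.417, 0.326, -0.193, 1.052, 0, 1.437], TCP at [156.126, -527.393, 231.281] pointing down, gripper open.
Joint ranges: [-2.65, 2.65], [-0.97, 1.79], [-1.3, 1.35], [-1.93, 2.1], [-1.47, 1.37], [-3.14, 3.14]. Speed limits (rad/s): [2.57, 2.57, 3.14, 3.14, 3.14, 3.14].

### API

Orientations are given as [roll, pitch, yaw] about the fixed x, y, z axes, in that order (R = Rz(yaw) Ry(pitch) Rx(roll)).
In Python, from bench import bot, solve_ik, imaging gives the robot as it stands. Calls block until the motion is done:
- bot.move_ptp(position, orientation): joint-space move of the TCP to a pose.
- bot.movel(position, rot=None, max_speed=150, threshold=None): straight line of the TCP; rot=None keeps the orientation; max_speed is the mean speed in mm/s. With threshold (N) it stops when the force on the tool has changed by that much, and returns True; else False.
- bot.move_j(angles): joint-space move.
- bot.grip(opening, effort=None): opening from 0.0 (shut) to 1.0 (fully open); effort is the grip in N (None keeps the last); returns when the fingers have stopped.
- bot.dwell(seconds).
- solve_ik(position, orientation): joint angles nearest the present ones, or None.
- bot.get_state(): the state.
- imaging.capture(name): name is "scene" or "top"; returns the picture (420x560x3 uint8, blue, green, red); there is no depth.
- imaging.camera_model(name): a dict with "K" (3x3 intrinsics, pixels), "k1" (the pictures are not rectified: a ray, as slopes to the right and down, at radius r is drawn at 1 + k1 r^2 times it, then the intrinsics apply), "position" and "rotation" of the camera in the world. Camera axes: x right, y up, looking along -z (the intrinsics and any distortion apply to the point x, -y, -z); pixel columns grow to the right and rows downward; lengths in mm; the calibration is good to about 2 mm. A picture is of the moment at which its call begins. camera_model takes no time and is no camera call.
A pose or a line that the arm cannot do raises bot.IKError and nothing moves.
- bot.sign_off(): hands the job in; it is judged then, once.
The state is a dict: "t": time; "qpos": joint angles; "joint_velocities": joint speeds; "effort": joint torques, N m; "tcp_pos": TCP position; "orientation": TCP orientation; "contact_force": force on the tool from outside, world axes, zero at the start; "wrist_torque": the same for the moment, N m; "opening": opening from 0.0 (shut) to 1.0 (fully open); "gripper_force": force on a finger pad.
Only numpy, scipy, OpenCV 4.12 (cv2) and the standard library are available. Lean on these libraries where they do the work, as an engineer would, in place of code of your own. Each camera call takes 0.05 s, during which the arm holds its last target. There are 200 camera calls.

## Working session

There is one attempt and no reset: what is moved stays moved. The work goes in short steps, each a Python script; the robot and the scene stay as the last script left them, time stands still between calls to the robot, and variables do not carry over. Pictures are saved under pics/ and viewed, at most 10 in all, crops included, and the job is handed in when it is done.

```bash
mkdir -p pics; ls
python3 - <<'E'
from bench import bot, imaging
import cv2
for n in("scene","top"):
    cv2.imwrite(f"pics/{n}0.png",imaging.capture(n)); print(n,imaging.camera_model(n))
print(bot.get_state())
E
```

```text
pics
scene {'K': array([[519.7975979 ,   0.        , 281.16967456],
       [  0.        , 519.7975979 , 212.64600276],
       [  0.        ,   0.        ,   1.        ]]), 'k1': 0.05619466442352412, 'position': array([1421.32513503,   38.93928447, 1123.29560042]), 'rotation': array([6.83251464e-01, 5.95245905e-04, 1.61279540e+00])}
top {'K': array([[444.42209056,   0.        , 288.97799094],
       [  0.        , 444.42209056, 213.14819965],
       [  0.        ,   0.        ,   1.        ]]), 'k1': -0.05139031497745162, 'position': array([ 507.64721025,   19.31444248, 1272.20396017]), 'rotation': array([ 0.05318683, -0.02039874, -1.5882868 ])}
{'t': 0.1, 'qpos': array([-1.41719118e+00,  3.26884027e-01, -1.93495753e-01,  1.05200196e+00,
       -3.29850789e-06,  1.43657703e+00]), 'joint_velocities': array([-0.00064106, -0.00268107,  0.00183508, -0.00074075, -0.00061056,
        0.000341  ]), 'effort': array([ 1.51029573e-03, -4.44239545e+01,  2.63038266e+01,  7.91367085e-03,
       -1.06894245e-04,  4.36786436e-06]), 'tcp_pos': array([ 156.04486283, -526.84717807,  230.56786815]), 'orientation': array([-3.14002106e+00, -2.08885946e-04,  2.87824284e-01]), 'contact_force': array([ 0.40625903, -1.19628512, -0.47286835]), 'wrist_torque': array([0.02658754, 0.00311757, 0.01656009]), 'gripper_force': 0.0, 'opening': 1.000642416533472}
```

View pics/scene0.png

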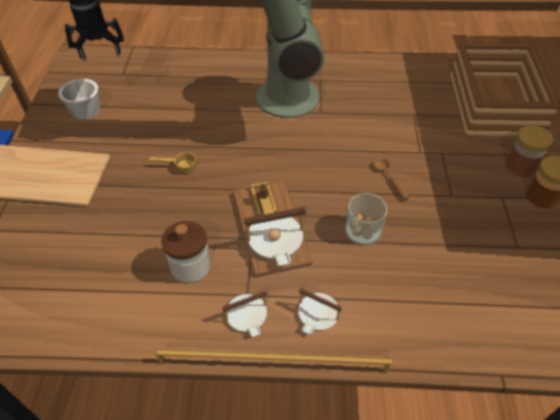

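View pics/top0.png

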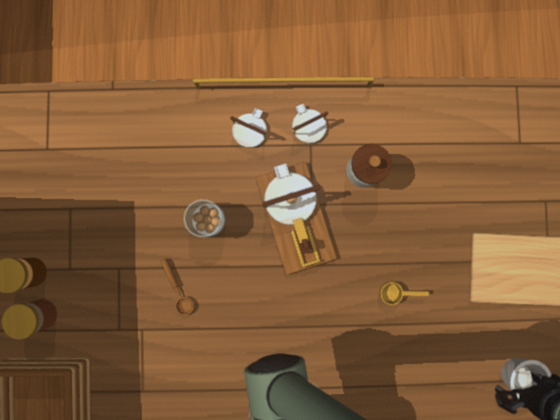

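The top view shows the dish at about (291,198), with its bar running (264,206)–(319,189), the lock fin at about (307,243) and the open jar at about (204,218), on the +y side. In the scene view the dish is at (276,237), the lock at (263,197) and the jar at (366,218). I'll look at enlarged crops next.

Run:
```python
import cv2
a=cv2.imread("pics/top0.png")[150:285,175:355]; b=cv2.imread("pics/scene0.png")[165:280,220:400]
cv2.imwrite("pics/topc.png",cv2.resize(a,None,fx=4.4,fy=4.4,interpolation=cv2.INTER_CUBIC))
cv2.imwrite("pics/scenec.png",cv2.resize(b,None,fx=4.4,fy=4.4,interpolation=cv2.INTER_CUBIC))
```

```text
(no output)
```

View pics/topc.png

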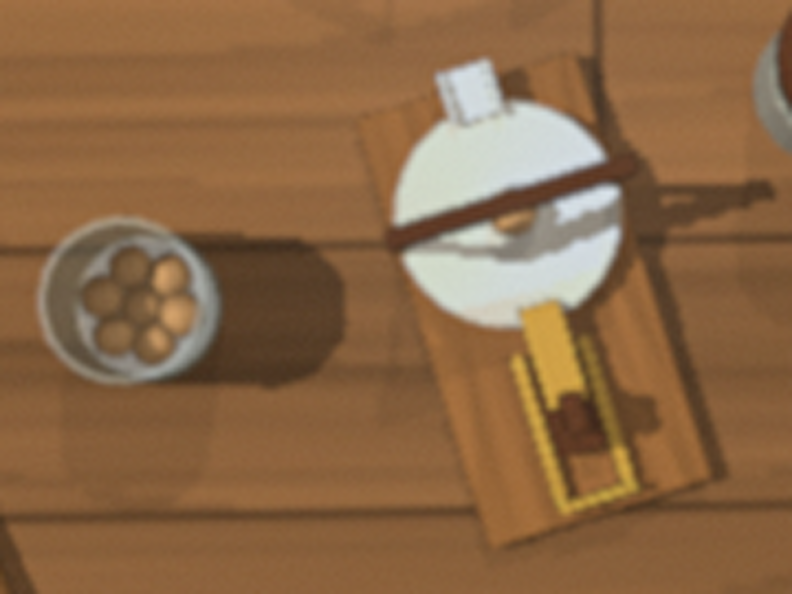

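View pics/scenec.png

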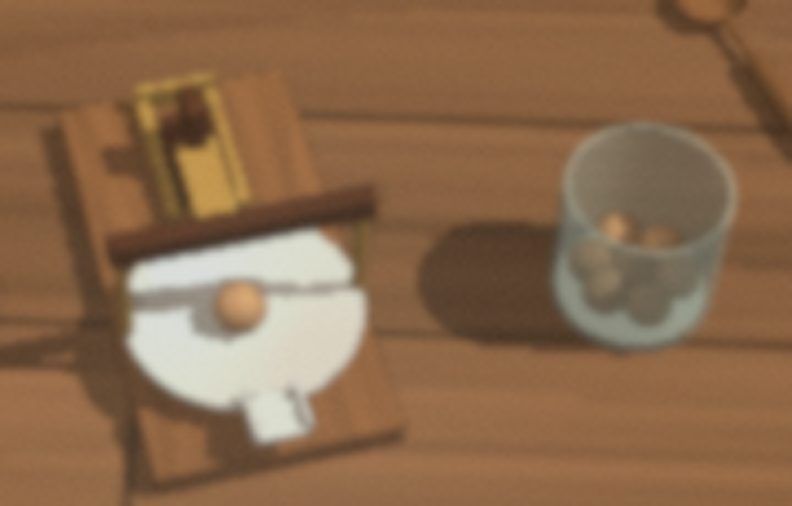

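The crops show the bar clearly, from (390,240) to (635,163) in the top crop and (110,247) to (375,200) in the scene crop. The dark fin is at (577,422) top and (188,116) scene, and the jar rim is centred at (130,300) top and (650,195) scene. Now I'll mask these and triangulate.

```bash
cat > h.py <<'E'
import numpy as np, cv2
from scipy.spatial.transform import Rotation as R
from bench import bot, imaging, solve_ik
def ray(n,uv):
    m=imaging.camera_model(n); K=m["K"]
    d=np.array([(uv[0]-K[0,2])/K[0,0],(uv[1]-K[1,2])/K[1,1]]); s=d.copy()
    for _ in range(20): s=d/(1+m["k1"]*(s@s))
    v=R.from_euler("xyz",m["rotation"]).apply([s[0],-s[1],-1]); return m["position"],v/np.linalg.norm(v)
def plane(n,uv,z):
    p,v=ray(n,uv); return p+v*(z-p[2])/v[2]
def tri(a,b):
    p,u=ray("top",a); q,v=ray("scene",b)
    s,t=np.linalg.lstsq(np.c_[u,-v],q-p,rcond=None)[0]
    return (p+s*u+q+t*v)/2, np.linalg.norm(p+s*u-q-t*v)
def blobs(im,mask,roi,amin=20):
    x0,y0,x1,y1=roi; m=np.zeros_like(mask); m[y0:y1,x0:x1]=mask[y0:y1,x0:x1]
    n,l,s,c=cv2.connectedComponentsWithStats(m)
    return sorted([(s[i,4],c[i],np.argwhere(l==i)[:,::-1]) for i in range(1,n) if s[i,4]>=amin],key=lambda t:-t[0])
def dark(im):  # dark red-brown wood
    return ((im.max(2)<115)&(im[...,2]>im[...,0]*1.35)).astype(np.uint8)
def ends(P):
    c=P.mean(0); d=np.linalg.svd(P-c,full_matrices=False)[2][0]
    d*=np.sign(d[0]); t=(P-c)@d; return c+d*t.min(),c+d*t.max(),c
E
python3 - <<'E'
from h import *
T=cv2.imread("pics/top0.png");S=cv2.imread("pics/scene0.png")
np.set_printoptions(precision=1,suppress=True)
f=lambda x,y,ox,oy:np.array([(x+.5)/4.4-.5+ox,(y+.5)/4.4-.5+oy])
t=lambda x,y:f(x,y,175,150); s=lambda x,y:f(x,y,220,165)
for n,a,b in [("bar+y",t(390,240),s(373,202)),("bar-y",t(635,163),s(112,248)),("barc",t(512,201),s(243,224)),
  ("fin",t(577,422),s(188,116)),("jarrim",t(130,300),s(650,190)),("lip",t(467,78),s(282,425))]: print(n,*tri(a,b))
for nm,px in [("bar",T[int(t(512,201)[1]),int(t(512,201)[0])]),("fin",T[245,307]),("fin2",T[242,306]),("board",T[235,285]),("sbar",S[216,275]),("sfin",S[191,263])]: print(nm,px)
for im,roi in((T,(255,180,325,215)),(T,(296,232,318,256)),(S,(240,203,310,225)),(S,(254,182,272,200))):
    for n,c,P in blobs(im,dark(im),roi)[:2]: print(roi,n,*ends(P))
# white dish, by ellipse
for n,im,roi in(("top",T,(258,170,325,228)),("scene",S,(245,215,307,262))):
    m=((im.min(2)>130)).astype(np.uint8)
    B=blobs(im,m,roi); P=np.vstack([b[2] for b in B if b[0]>30]); h=cv2.convexHull(P.astype(np.int32))
    e=cv2.fitEllipse(h); print(n,e, plane(n,e[0],42))
# holder corners in top crop on z=20
for c in [(360,120),(583,55),(720,478),(497,546)]: print("corner",plane("top",t(*c),20))
E
```

```text
bar+y [593.3  61.5 116.6] 0.4833761237690624
bar-y [636.3 -83.9 121.3] 1.2456994552305913
barc [615.  -11.3 119.8] 0.04508685803666821
fin [482.7 -51.6  60.3] 1.8886863938227174
jarrim [561.2 220.9  96.4] 4.461006347269863
lip [700.3  14.   46.2] 0.4937952440886544
bar [42 61 97]
fin [36 58 95]
fin2 [36 57 92]
board [ 59 105 156]
sbar [44 60 88]
sfin [37 53 81]
(255, 180, 325, 215) 520 [254.6 201.9] [324.3 195.3] [303.  197.3]
(296, 232, 318, 256) 187 [302.9 232.9] [307.3 254.1] [305.6 245.6]
(296, 232, 318, 256) 53 [312.  231.7] [318.  250.7] [314.9 240.8]
(240, 203, 310, 225) 541 [243.6 215.9] [305.2 212.2] [272.7 214.2]
(254, 182, 272, 200) 127 [257.2 199.7] [265.3 185.8] [261.4 192.4]
top ((289.2754211425781, 196.89535522460938), (50.2930793762207, 55.68701171875), 153.71084594726562) [617.9  -8.5  42. ]
scene ((276.0232238769531, 237.3677520751953), (47.351749420166016, 54.98888397216797), 100.69773864746094) [624.7  -8.5  42. ]
corner [678.2  83.   20. ]
corner [718.4 -61.5  20. ]
corner [ 444.4 -144.    20. ]
corner [403.9  -0.5  20. ]
```

The heights agree with the text: bar at 120 mm (118 expected), lip at 46 (45), jar rim at 96 (100). The lip-to-centre and corner geometry gives a holder yaw of about 0.288. I'll go for the lock now.

Run:
```python
from h import *
np.set_printoptions(precision=2,suppress=True)
t=lambda x,y:np.array([(x+.5)/4.4-.5+175,(y+.5)/4.4-.5+150]); s=lambda x,y:np.array([(x+.5)/4.4-.5+220,(y+.5)/4.4-.5+165])
print("jar",plane("top",t(124,299),100),plane("scene",s(650,189),100),tri(t(124,299),s(650,189)))
yaw=.288; X=np.array([np.cos(yaw),np.sin(yaw),0]); C=np.array([614,-12,0.])
F=C-131*X
bot.grip(.55,40)
print(F, solve_ik([F[0],F[1],160],[np.pi,0,yaw]))
for d in(-1,1): print(solve_ik([C[0],C[1],99],[np.pi,0,yaw+d*np.pi/2]), solve_ik([540,135,209],[np.pi,0,yaw+d*np.pi/2+np.pi/2]))
bot.move_ptp([F[0],F[1],200],[np.pi,0,yaw])
bot.movel([F[0],F[1],110])
print(bot.get_state()["tcp_pos"])
cv2.imwrite("pics/s1.png",cv2.resize(imaging.capture("scene")[150:290,200:380],None,fx=4,fy=4,interpolation=cv2.INTER_CUBIC))
```

```text
jar [561.7  221.64 100.  ] [563.22 222.59 100.  ] (array([561.79, 222.43,  98.22]), np.float64(0.9483490059497653))
[488.4  -49.21   0.  ] [-0.25  0.28 -0.45  0.84  0.    2.6 ]
[-0.14  0.55 -0.19  0.82  0.   -2.  ] [ 0.11  0.35 -0.21  1.01  0.    2.97]
[-0.14  0.55 -0.19  0.82  0.    1.14] [ 0.11  0.35 -0.21  1.01  0.   -0.18]
[488.85 -49.58 110.5 ]
```

View pics/s1.png

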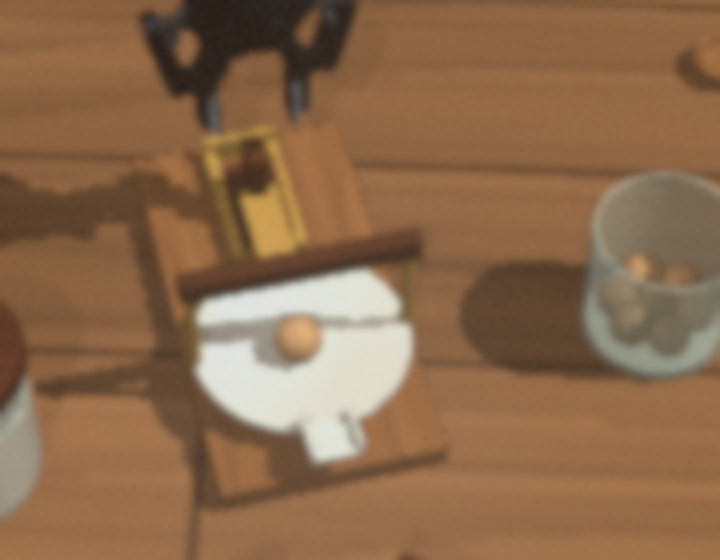

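The fingertips at (207,130) and (298,120) straddle the fin at (255,165). I'll descend, grip and pull.

Run:
```python
from h import *
np.set_printoptions(precision=2,suppress=True)
yaw=.288; X=np.array([np.cos(yaw),np.sin(yaw),0]); F=np.array([488.4,-49.2,0])
print(bot.movel([*F[:2],57],max_speed=60,threshold=10), bot.get_state()["tcp_pos"])
bot.grip(0,30); s=bot.get_state(); print(s["opening"]*85,s["gripper_force"],s["contact_force"]); a=s["tcp_pos"]
P=F-48*X
print(bot.movel([P[0],P[1],57],max_speed=30,threshold=15)); s=bot.get_state(); print((s["tcp_pos"]-a)@X,s["contact_force"],s["t"])
cv2.imwrite("pics/s2.png",cv2.resize(imaging.capture("scene")[150:290,200:380],None,fx=4,fy=4,interpolation=cv2.INTER_CUBIC))
```

```text
False [488.72 -49.27  57.26]
13.368173190262679 34.090880155563354 [ 0.83 -1.63  3.31]
True
-38.02136569308939 [ 0.31 -0.04  0.92] 6.1
```

View pics/s2.png

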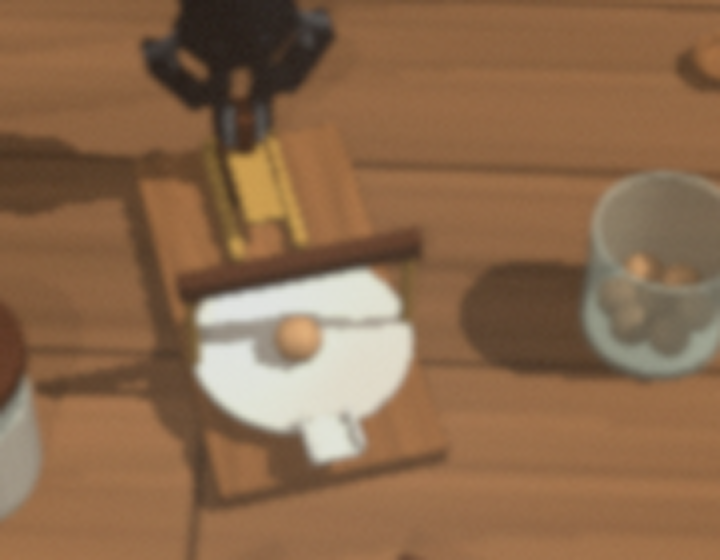

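The lock slid with the fin to about (243,125) and the tongue is clear of the rim. I'll push once more to confirm the end stop, then release and go above the bar.

Run:
```python
from h import *
np.set_printoptions(precision=2,suppress=True)
yaw=.288; X=np.array([np.cos(yaw),np.sin(yaw),0]); F=np.array([488.72,-49.27,0]); C=np.array([614,-12,0.])
p=bot.get_state()["tcp_pos"]; P=p-8*X
r=bot.movel(P,max_speed=15,threshold=22); s=bot.get_state(); print(r,(s["tcp_pos"]-F)@X,s["contact_force"])
bot.dwell(.3); print((bot.get_state()["tcp_pos"]-F)@X)
bot.grip(.5)
p=bot.get_state()["tcp_pos"]; bot.movel([p[0],p[1],190])
bot.grip(.55)
bot.move_ptp([C[0],C[1],190],[np.pi,0,yaw+np.pi/2])
bot.movel([C[0],C[1],150]); s=bot.get_state(); print(s["tcp_pos"],s["orientation"],s["t"])
for n,r in(("top",(150,285)),("scene",(150,290))):
    im=imaging.capture(n)
    cv2.imwrite(f"pics/{n}3.png",im)
a=cv2.imread("pics/top3.png")[150:285,230:350]; b=cv2.imread("pics/scene3.png")[150:285,210:330]
cv2.imwrite("pics/c3.png",cv2.resize(np.hstack([a,b]),None,fx=3.3,fy=3.3,interpolation=cv2.INTER_CUBIC))
```

```text
True -38.00493395102874 [1.2  1.46 0.84]
-38.00267224636501
[613.42 -12.14 150.  ] [-3.14 -0.    1.86] 10.2083
```

View pics/c3.png

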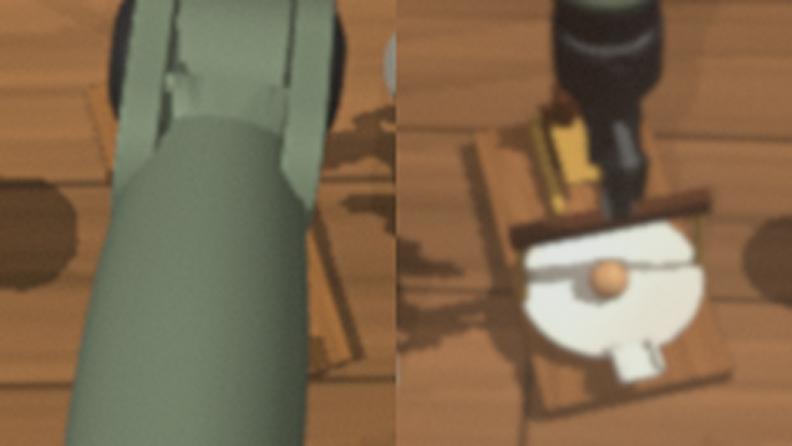

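The lock is firmly at its stop: no further motion on a second pull. The front finger stands just ahead of the bar at about its middle (615,205). Next I'll grasp and lift slowly.

Run:
```python
from h import *
np.set_printoptions(precision=2,suppress=True)
x,y=614.5,-11.7
print(bot.movel([x,y,100],max_speed=50,threshold=10), bot.get_state()["tcp_pos"])
bot.grip(0,60); s=bot.get_state(); print(s["opening"]*85,s["gripper_force"],s["contact_force"],s["wrist_torque"])
bot.movel([x,y,106],max_speed=15); bot.dwell(.2); print(bot.get_state()["contact_force"])
bot.movel([x,y,160],max_speed=40); bot.dwell(.4); s=bot.get_state(); print(s["contact_force"],s["wrist_torque"],s["opening"]*85,s["t"])
cv2.imwrite("pics/s4.png",cv2.resize(imaging.capture("scene")[130:290,200:400],None,fx=3.7,fy=3.7,interpolation=cv2.INTER_CUBIC))
```

```text
False [614.83 -11.73 100.38]
12.700606364554726 59.726418256759644 [0.56 0.51 1.18] [ 0.03 -0.2   0.  ]
[-0.17 -0.76 -3.11]
[ 0.32 -0.84 -2.1 ] [ 0.02 -0.    0.01] 13.00766306366256 14.5
```

View pics/s4.png

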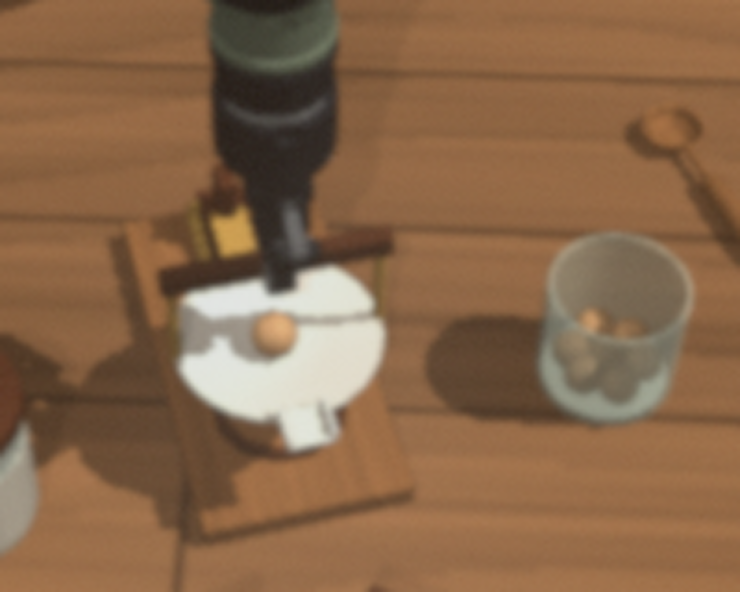

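The dish is lifted and level, with the walnut in the middle at (275,333). I'll raise it above the jar height, then carry and turn slowly.

Run:
```python
from h import *
np.set_printoptions(precision=2,suppress=True)
yaw=.288; Y=np.array([-np.sin(yaw),np.cos(yaw)])
bot.movel([614.5,-11.7,215],max_speed=40)
D=np.array([562.3,222.2])-95*Y
bot.movel([*D,215],rot=[np.pi,0,yaw+np.pi],max_speed=25)
bot.dwell(1); s=bot.get_state(); print(s["tcp_pos"],s["orientation"],s["contact_force"],s["wrist_torque"],s["t"])
for n in("top","scene"): cv2.imwrite(f"pics/{n}5.png",imaging.capture(n))
a=cv2.imread("pics/top5.png")[150:285,170:290]; b=cv2.imread("pics/scene5.png")[150:285,270:390]
cv2.imwrite("pics/c5.png",cv2.resize(np.hstack([a,b]),None,fx=3.3,fy=3.3,interpolation=cv2.INTER_CUBIC))
```

```text
[589.29 131.11 215.  ] [ 3.14  0.   -2.85] [ 0.63  0.21 -3.02] [-0.02  0.03  0.06] 23.025
```

View pics/c5.png

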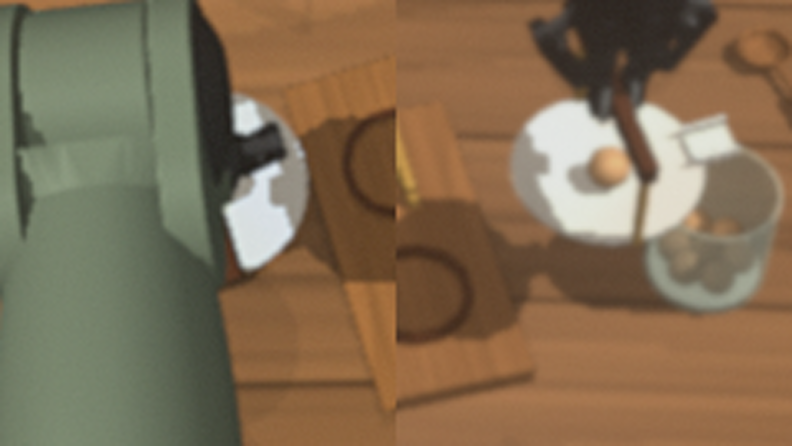

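The lip is seen in the scene half with its outer end at about (728,133), over the jar mouth. The walnut is in the middle at (608,165). I'll check that point numerically against the mouth.

Run:
```python
from h import *
for p in[(728,133),(738,150),(722,116)]: print(plane("scene",((p[0]-396)/3.3+270,p[1]/3.3+150),160))
```

```text
[557.55371436 223.29696551 160.        ]
[574.18157695 229.58108904 160.        ]
[540.52408405 219.91115132 160.        ]
```

Run:
```python
from h import *
p=bot.get_state()["tcp_pos"]; bot.movel([p[0]+2,p[1],197],max_speed=15); bot.dwell(1.5)
s=bot.get_state(); print(s["tcp_pos"],s["contact_force"],s["gripper_force"],s["t"])
print(bot.sign_off())
```

```text
[591.2524898  131.09942346 196.99361946] [ 0.07429983  0.27222315 -2.79352628] 59.1236686706543 25.9833
the job is handed in; nothing more can be done
None
```

I handed the job in at 26 s: the lock is at its end stop, and the dish is held still and level after its quarter turn, its lip about 40 mm above the jar's rim and within about 5 mm of its centre by my camera measurement; sign-off returned no verdict.

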